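Press a board carrier into a test nest and hold it there

ROBOT

A 6-joint arm with a two-finger parallel gripper is mounted at the origin on the work surface. World frame = base frame: x ahead of the robot, y to its left, z up, the work surface at z = 0. Lengths are in m, angles in degrees, forces in N, time in s.
With the tool pointing down it reaches from about 0.25 to 0.775 m from the base axis. Payload 4 kg.
Tool frame: the origin (TCP) lies midway between the tips of the shut fingers; the grasp point (between the pads) lies 19 mm behind it (manip.grip_depth is the distance from the TCP to the grasp point, in m); z points along the fingers, y is the line along which they close (so a half turn about z gives the same grasp; the last joint's range is limited). The gripper opens to 94 mm and grips with 3 to 60 N. Pads are 16 mm wide; open, the fingers measure 119 mm over their backs; the gripper's body (75 mm by 177 mm) begins 78 mm behind the grasp point.
Start: joints at [-77.126, 4.996, 78.535, -0, 96.463, -5.907], TCP at [0.177, -0.521, 0.206] pointing down, gripper open.
Joint ranges: [-177.83, 177.83], [-43.37, 116.18], [15.69, 146.23], [-61.86, 241.86], [9.47, 152.12], [-147.06, 147.06]. Speed limits (degrees/s): [159.86, 159.86, 180, 180, 180, 180].

INTERFACE

Orientations are given as a 3x3 rotation matrix whose columns are the frame's x, y, z axes.
In Python, from workcell import monitor, imaging, hand_in, finder, manip gives the robot as it stands. The module is installed in compiled form; this text tells all that it offers.
- The arm moves only by the shell command python3 -m inch 'ROWS'. ROWS is JSON, a list of rows, each a list of 3 entries, a list of its own where there are three numbers: the turn, a rotation vector about the world's x, y, z in degrees, then the shift along the world's x, y, z in m, then the opening in per cent of the stroke, from 0 (shut) to 100 (fully open). A call has 1 to 12 rows; each row shifts and turns the commanded pose from where the row before left it; what a row does not reach is not made up. A row lasts 1/10 s, in which the tool goes at most 50 mm and 8.59 degrees, less where a joint would pass 70% of its speed; a pose out of reach is approached as far as the arm can. A call is refused whole if a number of a shift passes 0.05 or a number of a turn 8.59, either way. A call with a gripper value outside its range is refused whole. The fingers move at their own pace and stop on an object; the grip force is fixed at half the most. Time passes only in rows, so rows that do not move let the fingers close. It gives the time, the measured TCP pose, the force, the opening and the grip force at its end, in the units of the state.
- monitor.get_obs(): the state, without advancing time (a new reading comes with each control period).
- imaging.get_image(name): name is "side" or "top" or "wrist"; returns a dict with "img" (420x560x3 uint8, red, green, blue), "depth" (420x560 float32, m along the optical axis (not along the pixel's ray), 0 where there is no reading), "fx", "fy", "cx", "cy" (pixels), "view" (4x4, takes a point from world to camera coordinates). Camera axes: x right, y down, z forward; pixel columns grow to the right and rows downward; lengths in m; the calibration is good to about 2 mm. A picture is of the moment at which its call begins.
- hand_in(): hands the job in; it is judged then, once.
Trained networks look in the newest picture that a camera, given by its name, has taken for a name from the list of things; names that differ only in an ending like _2 or _b are one class to them, and where a whole thing is asked for, a point or a joint stands for the part that bears it (a point fixed in the world has none). Each returns a list of dicts, best first, with "score" (0 to 1); they miss things now and then, are a little off and sometimes report something else, mostly with a low value. They report only what shows in the picture. A call takes as long as a camera call. They do not tell look-alikes from the thing itself.
- finder.search_frame(thing, camera): "point" ([x, y, z] in m, in the coordinates of the camera as it stood for that picture, good to about 4 mm: the middle of the surface that is visible of it).
- finder.regions_of(thing, camera): "region" (420x560 bool, what is visible of it).
The state is a dict: "time_s": time; "joint_positions": joint angles; "qd": joint speeds; "effort": joint torques, N m; "ee_pos": TCP position; "tcp_rot": TCP orientation; "force": force on the tool from outside, world axes, zero at the start; "wrist_torque": the same for the moment, N m; "grip_width": finger opening in m; "grasp_force": force on a finger pad.
Only numpy, scipy, OpenCV 4.12 (cv2) and the standard library are available. Lean on these libraries where they do the work, as an engineer would, in place of code of your own. Each camera call takes 0.05 s, during which the arm holds its last target. There are 200 camera calls.

TASK

Pick up the long board carrier (the one with the connector at one end) by its grip bar, lift it clear of the bench and lay it flat on the base plate of the test nest, connector end towards the spring-loaded contact block. Press it into the corner so that its long side bears firmly and flush against the steel rail and its connector end pushes the contact block fully home, and finish while still gripping it and holding both pressed, because the spring pushes it out again when let go. Do not ram it, and leave the other things on the bench where they are.

Things in the scene. Friction and masses are not known exactly. Their poses are not given: they have to be found in the camera images.
- carrier_mid (a point): Long board carrier, loose, 90-150 g: black plate 90 x 56 x 12 mm (x, y, z), green circuit board on top, and on its middle a grey upright grip bar 44 long (x), 16 thick (y), 32 high. This point: carrier's centre, 22 mm above the underside, 22 below the bar's top. x along the long side to the connector end, z up. Grip across the bar (fingers close along y), fingertips above the plate.
- carrier_nose (a point): Centre of the carrier's connector end face (flat, brass strips), 45 mm along +x from the carrier's centre, 6 mm above its underside.
- carrier: The same long carrier; origin at the centre of its underside, axes as for carrier_mid. A white connector housing 8 x 44 x 6 mm stands on the plate along its +x end (top 18 mm above the underside).
- nest: Test nest, fixed: aluminium base plate 150 x 200 x 8 mm (x, y, z); origin at the centre of its underside, on the table, z up. The steel rail along its +x side and the black contact block near its +y end make the corner, open to -x and -y. Behind the block, at y = 86 to 100 mm, a fixed black stop housing, 26 mm high above the table, x -25 to 45 mm.
- rail: The rigid dark steel rail of the nest, 20 x 120 x 12 mm, standing on the base plate (top 20 mm above the table); origin at the centre of its underside, axes as the nest's. Its face towards the carrier looks to -x, at nest x = 45 mm, and runs from nest y = -80 to 40 mm.
- contact_face (a point): Centre of the contact block's face, looking to nest -y, 14 mm above the table. The block is black, 50 x 24 x 12 mm (nest x, y, z; top 20 mm above the table), centred on nest x = 12 mm; unpressed its face is at nest y = 55 mm.
- contact (a joint): Travel of the contact block in m along nest +y: 0 out, 0.006 fully home (hard stop). Its spring pushes back with 4 N at 0, 10 N when home.
- home (a point): Point on the base plate's top (8 mm above the table) where the centre of the carrier's underside lies when it is fully in the corner: nest x = 17 mm, y = 16 mm. Axes as the nest's; the carrier's x is then along nest +y.
- short_carrier: Bystander: a shorter carrier, 60 x 56 mm, same bar (30 mm long), no connector. Loose.
- jar: Bystander: small jar, 42 mm across, 50 mm high.
- screwdriver: Bystander: screwdriver, 160 mm long, lying.
- phone: Bystander: phone, 150 x 72 x 9 mm, lying.
- spool: Bystander: solder spool, 54 mm across, 24 mm high.
- dispenser: Bystander: amber bottle, 60 mm across, 125 mm high.
- tweezers: Bystander: steel tweezers, 125 mm long, lying.
Mind the look-alikes: they are no part of the job. What is shaped like the carrier but red is not meant. What is shaped like the nest but orange is not meant.

How it is judged (in metres and radians):
On the way:
1. the long carrier is gripped and lifted clear of the bench (height (world z) of carrier_mid above 0.035 m and contact force between the fingers and carrier above 1 N), for 0.2 s.
At the end, for the whole second after the job is handed in: Carrier flat on the base plate (3 mm, 0.05 rad), connector end to the block, within 4 mm of home and 0.035 rad of square; over 2 N on the rail; block pushed in over 5 of 6 mm with over 2 N; carrier still gripped (over 2 N) and at rest (value of joint contact above 0.005 m and contact force between carrier and rail above 2 N and contact force between carrier and contact above 2 N and contact force between the fingers and carrier above 2 N and y of carrier_nose in the frame of nest above 0.0585 m and horizontal distance between carrier and home below 0.004 m and angle between the x axis of carrier and the y axis of nest, either way round below 0.035 rad and angle between carrier's own z axis and vertical below 0.05 rad and height (world z) of carrier_mid below 0.033 m and linear speed of carrier below 0.02 m/s); the arm keeps its last pose, push and grip.
It fails at once if the carrier is rammed into the nest (over 70 N on the rail or the contact block) (contact force between carrier and rail above 70 N or contact force between carrier and contact above 70 N).
It fails at once if another thing on the bench is shifted by more than 30 mm (distance of any of short_carrier, jar, screwdriver, phone, spool, dispenser, tweezers from where it was at the start of the episode above 0.03 m).
It also fails if it takes over 58 s, if anything falls off the work surface, if the arm or the gripper's body presses on something with over 40 N, if the wrist force passes 120 N, or if a joint passes its speed limit or range.

## Working session

There is one attempt and no reset: what is moved stays moved. The work goes in short steps, Python scripts to look and compute and a shell command to move; the robot and the scene stay as the last step left them, time stands still between calls to the robot, and variables do not carry over. Pictures are saved under pics/ and viewed, at most 10 in all, crops included, and the job is handed in when it is done.

```bash
mkdir -p pics; cat > h.py <<'E'
import numpy as np, cv2
from workcell import monitor, imaging, hand_in, finder, manip
def snap(c,fn=None):
    d=imaging.get_image(c)
    if fn: cv2.imwrite('pics/'+fn,d['img'][:,:,::-1])
    return d
def cam2w(d,p): return (np.linalg.inv(d['view'])@np.r_[p,1])[:3]
def px2w(d,mask):
    v,u=np.nonzero(mask&(d['depth']>0)); z=d['depth'][v,u]
    P=np.stack([(u-d['cx'])/d['fx']*z,(v-d['cy'])/d['fy']*z,z,np.ones_like(z)])
    return (np.linalg.inv(d['view'])@P)[:3].T
def w2px(d,p):
    c=(d['view']@np.r_[p,1])[:3]; return c[0]/c[2]*d['fx']+d['cx'],c[1]/c[2]*d['fy']+d['cy']
E
python3 - <<'E'
from h import *
np.set_printoptions(precision=4,suppress=True)
d=snap('top','top0.png'); 
for t in ['carrier','nest','rail','contact_face','short_carrier','carrier_nose']:
    for r in finder.search_frame(t,'top'):
        if r['score']>.2: w=cam2w(d,r['point']); print(t,r['score'],w,w2px(d,w))
d=snap('side','side0.png')
E
```

```text
carrier 0.7 [ 0.3543 -0.0931  0.0129] (np.float64(307.14829674125167), np.float64(281.1581907732039))
nest 0.81 [0.5071 0.2446 0.0048] (np.float64(172.06010706867704), np.float64(217.00416407136007))
nest 0.81 [0.2372 0.3866 0.0047] (np.float64(109.33287912482157), np.float64(326.6870705827229))
rail 0.92 [0.2961 0.3957 0.0222] (np.float64(103.97725739111402), np.float64(302.94936855573565))
rail 0.82 [0.5662 0.2435 0.0188] (np.float64(172.09478334738287), np.float64(192.77187174775827))
contact_face 0.72 [0.4919 0.3092 0.0221] (np.float64(143.76812678507693), np.float64(222.18526205347445))
carrier_nose 0.82 [ 0.3513 -0.0945  0.0143] (np.float64(307.74782954500387), np.float64(282.4651261419375))
carrier_nose 0.77 [ 0.4813 -0.0947  0.0122] (np.float64(308.0630708627857), np.float64(229.30436391761575))
carrier_nose 0.65 [0.4904 0.3085 0.02  ] (np.float64(144.25536026650693), np.float64(222.85991870964548))
carrier_nose 0.22 [ 0.3056 -0.212   0.0218] (np.float64(356.6297851279514), np.float64(302.57376866294805))
```

View pics/top0.png

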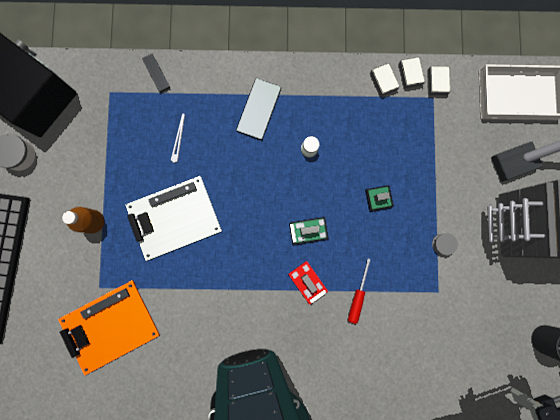

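View pics/side0.png

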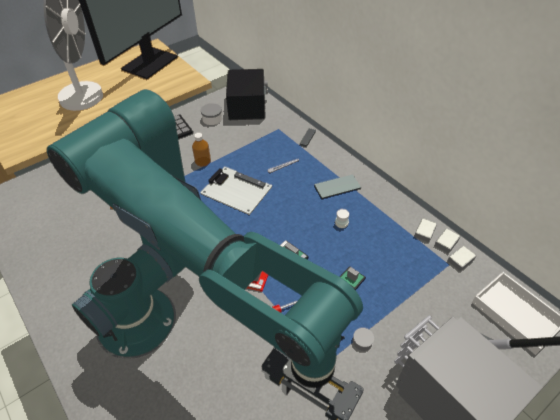

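The top picture shows the real (green) carrier at about (309,231), with the white connector probably at its left end (294,232). The red look-alike is at (308,283). The aluminium nest is at (173,218), with its rail on the upper side at (172,193) and the contact block on the left at (140,225). The orange look-alike is at lower left.

```bash
python3 - <<'E'
from h import *
np.set_printoptions(precision=4,suppress=True)
d=snap('top'); img=d['img'].astype(int); hsv=cv2.cvtColor(d['img'],cv2.COLOR_RGB2HSV)
c=d['img'][195:265,270:350]; a=cv2.resize(c,None,fx=5,fy=5,interpolation=cv2.INTER_CUBIC)
n=d['img'][170:265,115:230]; b=cv2.resize(n,None,fx=3.4,fy=3.4,interpolation=cv2.INTER_CUBIC)
o=np.zeros((360,800,3),np.uint8); o[:350,:400]=a[:350,:400]; o[:b.shape[0],405:405+b.shape[1]]=b[:360,:395]
cv2.imwrite('pics/crop.png',o[:,:,::-1])
roi=np.zeros(d['depth'].shape,bool); roi[170:270,115:230]=1
P=px2w(d,roi); 
pl=P[(P[:,2]>.004)&(P[:,2]<.03)]
r=cv2.minAreaRect(pl[:,:2].astype(np.float32)); print('nest',r,np.median(pl[:,2]))
hi=P[(P[:,2]>.016)&(P[:,2]<.024)]; print(len(pl),len(hi))
roi[:]=0; roi[205:255,280:340]=1; P=px2w(d,roi)
for lo,h in [(.008,.06),(.034,.06)]:
    q=P[(P[:,2]>lo)&(P[:,2]<h)]; print('car',len(q),cv2.minAreaRect(q[:,:2].astype(np.float32)),q.mean(0))
print('table',np.median(P[:,2]), np.linalg.inv(d['view'])[:3,3])
E
```

```text
nest ((0.5056372284889221, 0.24364271759986877), (0.23953542113304138, 0.28232499957084656), 1.9911314249038696) 0.007672587668624664
4735 653
car 793 ((0.48016470670700073, -0.09530177712440491), (0.05587012320756912, 0.09007636457681656), 9.969340324401855) [ 0.4797 -0.0945  0.0171]
car 123 ((0.4800584614276886, -0.09531719982624054), (0.015881849452853203, 0.04382685199379921), 9.61904525756836) [ 0.48   -0.095   0.0427]
table 0.00039067628709804625 [0.4261 0.0091 0.9982]
```

View pics/crop.png

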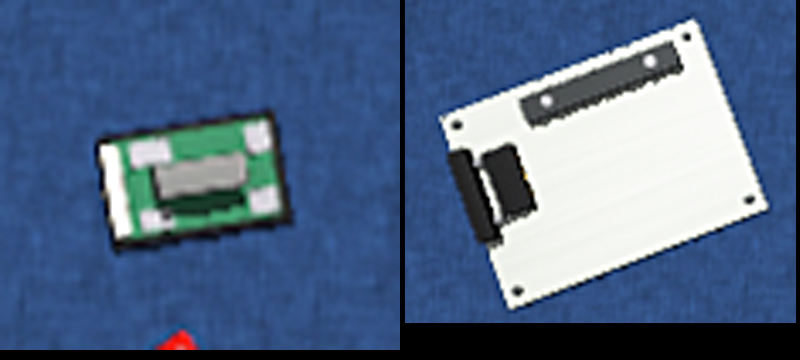

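The crop confirms that the connector (white strip) is at the carrier's left end (world +y). The grip bar lies at crop (200,175). In the nest, the rail is at the upper side and the contact block at crop (515,180), in front of the stop housing at (470,195).

```bash
cat > nest.py <<'E'
from h import *
np.set_printoptions(precision=4,suppress=True)
def fit(cam,c0=(0.507,.2446),yaw0=20):
    d=imaging.get_image(cam); P=px2w(d,np.ones(d['depth'].shape,bool)); C=d['img'][d['depth']>0].astype(int)
    m=(np.hypot(P[:,0]-c0[0],P[:,1]-c0[1])<.15)&(P[:,2]<.035)
    P=P[m];C=C[m]
    w=(C.min(1)>170)&(P[:,2]>.004)&(P[:,2]<.014); q=P[w][:,:2].astype(np.float32)
    r=cv2.minAreaRect(q); print('plate',r,len(q),np.median(P[w][:,2]))
    a=r[2] if r[2]<45 else r[2]-90; a=np.deg2rad(a); R=np.array([[np.cos(a),-np.sin(a)],[np.sin(a),np.cos(a)]])
    L=(P[:,:2]-np.array(r[0]))@R
    ra=(P[:,2]>.016)&(P[:,2]<.025)
    for n,b in [('rail',(L[:,0]>.03)&(L[:,0]<.08)&(L[:,1]<.045)&(L[:,1]>-.09)),('block',(L[:,1]>.045)&(L[:,1]<.082)&(L[:,0]<.04)&(L[:,0]>-.02))]:
        k=L[ra&b]; print(n,len(k),np.percentile(k,[1,50,99],axis=0) if len(k) else '')
        if len(k)>20: print(cv2.minAreaRect(k.astype(np.float32)))
    o=np.array(r[0]); print('home',o+R@[.017,.016],'yaw',np.rad2deg(a))
if __name__=='__main__':
    import sys; fit(sys.argv[1])
E
python3 nest.py top; python3 -c "
from h import *
o=monitor.get_obs();print(o['tcp_rot'],o['ee_pos'])
d=imaging.get_image('wrist');print(np.linalg.inv(d['view']).round(3))"
```

```text
plate ((0.5371765494346619, 0.2552753686904907), (0.21491718292236328, 0.1998620629310608), 22.452014923095703) 3632 0.007116422967224478
rail 46 [[ 0.0301 -0.0767]
 [ 0.0313 -0.0213]
 [ 0.033   0.0368]]
((0.03154734894633293, -0.020384278148412704), (0.11578232049942017, 0.002854069462046027), 89.93209838867188)
block 96 [[-0.0198  0.0548]
 [-0.0072  0.067 ]
 [ 0.0045  0.0806]]
((-0.007644599303603172, 0.06820722669363022), (0.024474628269672394, 0.02707771025598049), 0.43188226222991943)
home [0.5468 0.2766] yaw 22.452014923095703
[[ 9.46760114e-01  3.21939879e-01  2.08707973e-06]
 [ 3.21939879e-01 -9.46760114e-01  1.15188649e-05]
 [ 5.68434581e-06 -1.02336876e-05 -1.00000000e+00]] [ 0.17707511 -0.52069913  0.20545595]
[[ 0.321 -0.913 -0.25   0.251]
 [-0.947 -0.31  -0.085 -0.497]
 [ 0.     0.264 -0.965  0.385]
 [ 0.     0.     0.     1.   ]]
```

```bash
sed -i 's/q=P\[w\]\[:,:2\].astype(np.float32)/q=P[w][:,:2].astype(np.float32); q=q[np.hypot(*(q-np.array(c0)).T)<.128]/' nest.py; python3 nest.py top
```

```text
plate ((0.5068265199661255, 0.24280928075313568), (0.14998887479305267, 0.2001975178718567), 22.36518669128418) 3633 0.007183364384434954
rail 381 [[ 0.0455 -0.0789]
 [ 0.0551 -0.0211]
 [ 0.0651  0.0384]]
((0.05512836202979088, -0.019964549690485), (0.020632486790418625, 0.11980219185352325), 0.2625163495540619)
block 205 [[-0.0131  0.0543]
 [ 0.0123  0.0663]
 [ 0.0369  0.0814]]
((0.011770911514759064, 0.06791413575410843), (0.02758817747235298, 0.05102086067199707), 89.79023742675781)
home [0.5165 0.2641] yaw 22.36518669128418
```

```bash
python3 -m inch '[[[0,0,8.1],[0.0303,0.0426,0],60],[[0,0,8.1],[0.0303,0.0426,0],60],[[0,0,8.1],[0.0303,0.0426,0],60],[[0,0,8.1],[0.0303,0.0426,0],60],[[0,0,8.1],[0.0303,0.0426,0],60],[[0,0,8.1],[0.0303,0.0426,0],60],[[0,0,8.1],[0.0303,0.0426,0],60],[[0,0,8.1],[0.0303,0.0426,0],60],[[0,0,8.1],[0.0303,0.0426,0],60],[[0,0,8.1],[0.0303,0.0426,0],60],[[0,0,0],[0,0,0],60]]'
python3 - <<'E'
from h import *
np.set_printoptions(precision=4,suppress=True)
o=monitor.get_obs(); print(o['ee_pos'],o['tcp_rot'],o['joint_positions'])
d=snap('wrist','w1.png'); P=px2w(d,np.ones(d['depth'].shape,bool))
P=P[np.hypot(P[:,0]-.48,P[:,1]+.095)<.065]
for lo,h in [(.008,.05),(.034,.05)]:
    q=P[(P[:,2]>lo)&(P[:,2]<h)]; print('car',len(q),cv2.minAreaRect(q[:,:2].astype(np.float32)),q.mean(0))
E
```

```text
time_s: 1.7
ee_pos: [0.4691, -0.1083, 0.2054]
tcp_rot: [[-0.18, 0.984, 0.001], [0.984, 0.18, 0.002], [0.002, 0.002, -1.0]]
force: [0.3, -1.0, -0.7]
grip_width: 0.0567
grasp_force: 0.0
[ 0.4691 -0.1083  0.2054] [[-0.1802  0.9836  0.0011]
 [ 0.9836  0.1802  0.0023]
 [ 0.002   0.0015 -1.    ]] [-19.8505  -3.8268  87.449    0.146   96.3604 -30.2138]
car 4795 ((0.4790346324443817, -0.09670150279998779), (0.05585268884897232, 0.08987675607204437), 9.849296569824219) [ 0.4781 -0.0944  0.0183]
car 799 ((0.4792259633541107, -0.09652826935052872), (0.01581447198987007, 0.04319734498858452), 10.416876792907715) [ 0.4787 -0.0957  0.0437]
```

View pics/w1.png

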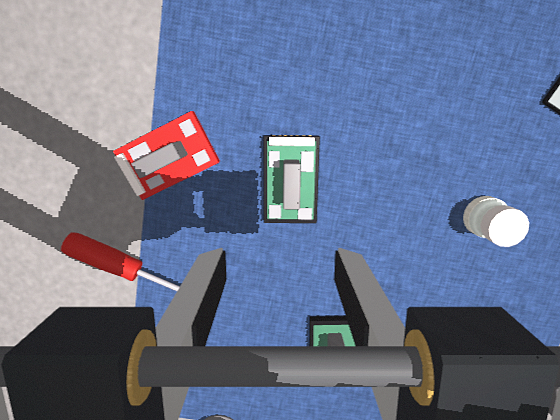

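The wrist view shows the green carrier at (291,178), with its white connector at the top and its bar parallel to the fingers. The surroundings are clear.

```bash
python3 -m inch '[[[0,0,0],[0,0,0],60],[[0,0,0],[0,0,-0.03],60],[[0,0,0],[0,0,-0.03],60],[[0,0,0],[0,0,-0.03],60],[[0,0,0],[0,0,-0.03],60],[[0,0,0],[0,0,0],60],[[0,0,0],[0,0,0],60],[[0,0,0],[0,0,0],60]]'
```

```text
time_s: 2.55
ee_pos: [0.468, -0.1146, 0.0878]
tcp_rot: [[-0.168, 0.986, 0.004], [0.986, 0.168, -0.001], [-0.002, 0.003, -1.0]]
force: [0.6, -0.2, 0.4]
grip_width: 0.0564
grasp_force: 0.0
```

```bash
python3 -m inch '[[[0,0,0],[0.0058,0.0093,0],60],[[0,0,0],[0.0057,0.0093,0],60],[[0,0,0],[0,0,-0.02],60],[[0,0,0],[0,0,-0.02],60],[[0,0,0],[0,0,0],60],[[0,0,0],[0,0,0],60],[[0,0,0],[0,0,0],60]]'
```

```text
time_s: 3.25
ee_pos: [0.4795, -0.0946, 0.047]
tcp_rot: [[-0.17, 0.985, 0.002], [0.985, 0.17, -0.001], [-0.001, 0.002, -1.0]]
force: [-0.2, -0.2, 0.2]
grip_width: 0.0561
grasp_force: 0.0
```

```bash
python3 -m inch '[[[0,0,0],[0,-0.001,-0.014],60],[[0,0,0],[0,0,-0.014],60],[[0,0,0],[0,0,0],60],[[0,0,0],[0,0,0],60],[[0,0,0],[0,0,0],0],[[0,0,0],[0,0,0],0],[[0,0,0],[0,0,0],0],[[0,0,0],[0,0,0],0],[[0,0,0],[0,0,0],0],[[0,0,0],[0,0,0],0]]'
```

```text
time_s: 4.25
ee_pos: [0.4784, -0.0957, 0.0176]
tcp_rot: [[-0.17, 0.985, 0.0], [0.985, 0.17, -0.0], [-0.0, 0.0, -1.0]]
force: [-0.4, 0.0, 0.9]
grip_width: 0.0159
grasp_force: 30.0
```

```bash
python3 -m inch '[[[0,0,0],[0,0,0.02],0],[[0,0,0],[0,0,0.02],0],[[0,0,0],[0,0,0.02],0],[[0,0,0],[0,0,0.02],0],[[0,0,0],[0,0,0],0],[[0,0,0],[0,0,0],0]]' && python3 -m inch '[[[0,0,1.26],[0.0036,0.034,0],0],[[0,0,1.26],[0.0036,0.034,0],0],[[0,0,1.26],[0.0036,0.034,0],0],[[0,0,1.26],[0.0036,0.034,0],0],[[0,0,1.26],[0.0036,0.034,0],0],[[0,0,1.26],[0.0036,0.034,0],0],[[0,0,1.26],[0.0036,0.034,0],0],[[0,0,1.26],[0.0036,0.034,0],0],[[0,0,1.26],[0.0036,0.034,0],0],[[0,0,1.26],[0.0036,0.034,0],0],[[0,0,0],[0,0,0],0],[[0,0,0],[0,0,0],0]]' && python3 -m inch '[[[0,0,0],[0,0,0],0],[[0,0,0],[0,0,0],0]]'
python3 nest.py wrist; python3 nest.py top
python3 - <<'E'
from h import *
np.set_printoptions(precision=4,suppress=True)
o=monitor.get_obs(); t=o['ee_pos']; R=o['tcp_rot']; print(t,np.rad2deg(np.arctan2(R[1,1],R[0,1])))
d=snap('wrist','w2.png'); P=px2w(d,np.ones(d['depth'].shape,bool)); rel=(P-t)@R
m=(abs(rel[:,0])<.07)&(abs(rel[:,1])<.05)&(rel[:,2]>-.02)&(rel[:,2]<.03)
q=rel[m]; print(len(q),np.percentile(q,[1,50,99],axis=0))
E
```

```text
time_s: 4.85
ee_pos: [0.4783, -0.0957, 0.0971]
tcp_rot: [[-0.17, 0.985, 0.0], [0.985, 0.17, 0.0], [-0.0, 0.0, -1.0]]
force: [-0.3, -0.8, -1.0]
grip_width: 0.016
grasp_force: 30.0
time_s: 6.05
ee_pos: [0.5132, 0.2442, 0.0953]
tcp_rot: [[-0.382, 0.924, -0.003], [0.924, 0.382, -0.002], [-0.0, -0.004, -1.0]]
force: [-0.0, -0.2, -0.4]
grip_width: 0.0157
grasp_force: 30.0
time_s: 6.25
ee_pos: [0.5142, 0.243, 0.097]
tcp_rot: [[-0.379, 0.925, -0.001], [0.925, 0.379, -0.001], [-0.0, -0.001, -1.0]]
force: [-0.2, 0.5, -0.2]
grip_width: 0.0157
grasp_force: 30.0
plate ((0.5025062561035156, 0.2518553137779236), (0.1499970406293869, 0.17660142481327057), 22.327531814575195) 17002 0.007931447056751084
rail 3600 [[ 0.0451 -0.0795]
 [ 0.0554 -0.0195]
 [ 0.0644  0.0287]]
((0.05526646971702576, -0.017135247588157654), (0.03156642988324165, 0.1297963261604309), 8.58462142944336)
block 2959 [[-0.0144  0.0455]
 [ 0.0117  0.0586]
 [ 0.0363  0.0799]]
((0.010094642639160156, 0.06351149082183838), (0.036399323493242264, 0.059041865170001984), 89.86691284179688)
home [0.5122 0.2731] yaw 22.327531814575195
plate ((0.518380880355835, 0.21522754430770874), (0.14943404495716095, 0.1409570276737213), 22.037813186645508) 1275 0.00720973640911482
rail 212 [[ 0.0454 -0.049 ]
 [ 0.0565 -0.0167]
 [ 0.0651  0.034 ]]
((0.05576861649751663, -0.006726562976837158), (0.08606407046318054, 0.020505210384726524), 89.48370361328125)
block 0 
home [0.5281 0.2364] yaw 22.037813186645508
[0.5144 0.2432 0.0974] 22.290658449091257
8927 [[-0.0447 -0.0268 -0.0187]
 [ 0.0237  0.0005  0.0046]
 [ 0.0435  0.0281  0.0117]]
```

View pics/w2.png

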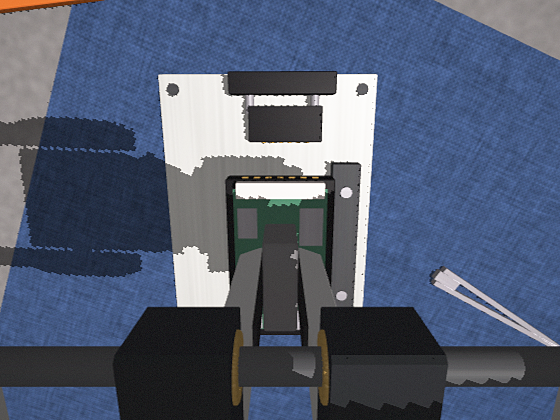

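The carrier is held straight. Its nose (row 178) is short of the block (row 140), and its side is left of the rail at column 332. Next I lower it.

```bash
python3 -m inch '[[[0,0,0],[0,0,-0.015],0],[[0,0,0],[0,0,-0.015],0],[[0,0,0],[0,0,-0.015],0],[[0,0,0],[0,0,-0.015],0],[[0,0,0],[0,0,-0.005],0],[[0,0,0],[0,0,-0.003],0],[[0,0,0],[0,0,0],0],[[0,0,0],[0,0,0],0]]' && python3 -m inch '[[[0,0,0],[0,0,-0.001],0],[[0,0,0],[0,0,-0.001],0],[[0,0,0],[0,0,0],0],[[0,0,0],[0,0,0],0]]'
```

```text
time_s: 7.2
ee_pos: [0.515, 0.2446, 0.0302]
tcp_rot: [[-0.381, 0.925, 0.001], [0.925, 0.381, 0.001], [-0.0, 0.002, -1.0]]
force: [0.6, -0.4, -1.8]
grip_width: 0.0155
grasp_force: 30.0
time_s: 7.6
ee_pos: [0.5144, 0.2443, 0.0276]
tcp_rot: [[-0.381, 0.925, 0.0], [0.925, 0.381, 0.0], [-0.0, 0.0, -1.0]]
force: [0.3, -0.3, -0.8]
grip_width: 0.0156
grasp_force: 30.0
```

```bash
python3 -m inch '[[[0,0,0],[0,0,-0.001],0],[[0,0,0],[0,0,-0.0005],0],[[0,0,0],[0,0,0],0],[[0,0,0],[0,0,0],0]]' && python3 -m inch '[[[0,0,0],[0,0,-0.0005],0],[[0,0,0],[0,0,-0.0003],0],[[0,0,0],[0,0,0],0],[[0,0,0],[0,0,0],0]]'
```

```text
time_s: 8.0
ee_pos: [0.5144, 0.2443, 0.026]
tcp_rot: [[-0.381, 0.925, 0.0], [0.925, 0.381, 0.0], [0.0, 0.0, -1.0]]
force: [-0.3, 0.5, -1.3]
grip_width: 0.0155
grasp_force: 30.0
time_s: 8.4
ee_pos: [0.5145, 0.2444, 0.0257]
tcp_rot: [[-0.381, 0.925, 0.0], [0.925, 0.381, 0.0], [-0.0, 0.0, -1.0]]
force: [-1.5, -0.6, 2.4]
grip_width: 0.0159
grasp_force: 30.0
```

```bash
python3 -m inch '[[[0,0,0],[0.00185,0.00076,0],0],[[0,0,0],[0.00185,0.00076,0],0],[[0,0,0],[0.00185,0.00076,0],0],[[0,0,0],[0.0009,0.0004,0],0],[[0,0,0],[0,0,0],0],[[0,0,0],[0,0,0],0]]' && python3 -m inch '[[[0,0,0],[0.0009,0.0004,0],0],[[0,0,0],[0,0,0],0],[[0,0,0],[0,0,0],0]]'
```

```text
time_s: 9.0
ee_pos: [0.5211, 0.2471, 0.0257]
tcp_rot: [[-0.381, 0.925, 0.001], [0.925, 0.381, 0.0], [-0.0, 0.001, -1.0]]
force: [-1.6, -0.3, 5.0]
grip_width: 0.0155
grasp_force: 30.0
time_s: 9.3
ee_pos: [0.5219, 0.2474, 0.0257]
tcp_rot: [[-0.381, 0.925, 0.0], [0.925, 0.381, -0.0], [-0.0, 0.0, -1.0]]
force: [-1.5, -1.6, 4.9]
grip_width: 0.0159
grasp_force: 30.0
```

```bash
python3 -m inch '[[[0,0,0],[0.0005,0.0002,0],0],[[0,0,0],[0,0,0],0],[[0,0,0],[0,0,0],0]]'
```

```text
time_s: 9.6
ee_pos: [0.5219, 0.2475, 0.0257]
tcp_rot: [[-0.381, 0.925, -0.001], [0.925, 0.381, -0.0], [-0.0, -0.001, -1.0]]
force: [-4.5, -1.3, 5.9]
grip_width: 0.0161
grasp_force: 30.0
```

```bash
python3 -m inch '[[[0,0,0],[-0.00076,0.00185,0],0],[[0,0,0],[-0.00076,0.00185,0],0],[[0,0,0],[-0.00076,0.00185,0],0],[[0,0,0],[-0.00076,0.00185,0],0],[[0,0,0],[0,0,0],0],[[0,0,0],[0,0,0],0]]' && python3 -m inch '[[[0,0,0],[-0.00076,0.00185,0],0],[[0,0,0],[-0.00076,0.00185,0],0],[[0,0,0],[0,0,0],0],[[0,0,0],[0,0,0],0]]'
```

```text
time_s: 10.2
ee_pos: [0.5196, 0.253, 0.0258]
tcp_rot: [[-0.38, 0.925, 0.0], [0.925, 0.38, -0.004], [-0.004, -0.001, -1.0]]
force: [-2.8, -6.2, 6.1]
grip_width: 0.016
grasp_force: 30.0
time_s: 10.6
ee_pos: [0.5181, 0.2567, 0.0258]
tcp_rot: [[-0.38, 0.925, 0.0], [0.925, 0.38, -0.004], [-0.004, -0.001, -1.0]]
force: [-2.6, -5.8, 6.3]
grip_width: 0.0154
grasp_force: 30.0
```

```bash
python3 -m inch '[[[0,0,0],[-0.00057,0.00139,0],0],[[0,0,0],[-0.00057,0.00139,0],0],[[0,0,0],[0,0,0],0],[[0,0,0],[0,0,0],0]]' && python3 -m inch '[[[0,0,0],[-0.00038,0.00092,0],0],[[0,0,0],[-0.00038,0.00092,0],0],[[0,0,0],[0,0,0],0],[[0,0,0],[0,0,0],0]]'
```

```text
time_s: 11.0
ee_pos: [0.5174, 0.2585, 0.0259]
tcp_rot: [[-0.38, 0.925, 0.001], [0.925, 0.38, -0.006], [-0.006, -0.001, -1.0]]
force: [-1.5, -8.1, 7.2]
grip_width: 0.0157
grasp_force: 30.0
time_s: 11.4
ee_pos: [0.5171, 0.2592, 0.026]
tcp_rot: [[-0.38, 0.925, 0.002], [0.925, 0.38, -0.008], [-0.008, -0.001, -1.0]]
force: [-0.8, -9.6, 7.7]
grip_width: 0.0159
grasp_force: 30.0
```

```bash
python3 -m inch '[[[0,0,0],[-0.00038,0.00092,0],0],[[0,0,0],[-0.00038,0.00092,0],0],[[0,0,0],[-0.00038,0.00092,0],0],[[0,0,0],[0,0,0],0],[[0,0,0],[0,0,0],0]]' && python3 -m inch '[[[0,0,0],[-0.00038,0.00092,0],0],[[0,0,0],[-0.00038,0.00092,0],0],[[0,0,0],[0,0,0],0],[[0,0,0],[0,0,0],0]]'
python3 - <<'E'
from h import *
np.set_printoptions(precision=4,suppress=True)
o=monitor.get_obs(); t=o['ee_pos']; R=o['tcp_rot']; print(o['force'],o['wrist_torque'])
d=snap('wrist','w3.png')
E
```

```text
time_s: 11.9
ee_pos: [0.5163, 0.2611, 0.0261]
tcp_rot: [[-0.38, 0.925, 0.002], [0.925, 0.38, -0.009], [-0.01, -0.001, -1.0]]
force: [-0.4, -13.0, 8.7]
grip_width: 0.0161
grasp_force: 30.0
time_s: 12.3
ee_pos: [0.5158, 0.2623, 0.0261]
tcp_rot: [[-0.38, 0.925, 0.003], [0.925, 0.38, -0.01], [-0.011, -0.001, -1.0]]
force: [-0.2, -13.7, 7.2]
grip_width: 0.0158
grasp_force: 30.0
[ -0.2486 -13.7112   7.1621] [-2.5848 -0.0482 -0.0297]
```

View pics/w3.png

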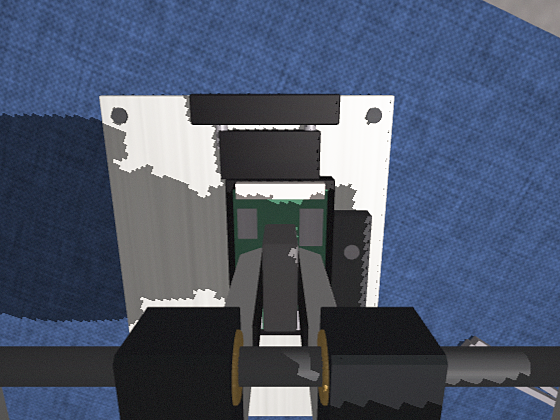

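The carrier's nose now bears on the block at row 178, with its side on the rail at column 332. A thin gap remains behind the block (rows 124–131), so I push on.

```bash
python3 -m inch '[[[0,0,0],[-0.00038,0.00092,0],0],[[0,0,0],[0,0,0],0],[[0,0,0],[0,0,0],0]]' && python3 -m inch '[[[0,0,0],[-0.00038,0.00092,0],0],[[0,0,0],[0,0,0],0],[[0,0,0],[0,0,0],0]]'
```

```text
time_s: 12.65
ee_pos: [0.5156, 0.2629, 0.0261]
tcp_rot: [[-0.38, 0.925, 0.003], [0.925, 0.38, -0.011], [-0.011, -0.001, -1.0]]
force: [0.0, -14.9, 8.8]
grip_width: 0.0156
grasp_force: 30.0
time_s: 12.95
ee_pos: [0.5153, 0.2636, 0.0262]
tcp_rot: [[-0.38, 0.925, 0.003], [0.925, 0.38, -0.012], [-0.012, -0.001, -1.0]]
force: [0.7, -15.0, 7.2]
grip_width: 0.0158
grasp_force: 30.0
```

```bash
python3 -m inch '[[[0,0,0],[-0.00038,0.00092,0],0],[[0,0,0],[0,0,0],0],[[0,0,0],[0,0,0],0]]'
```

```text
time_s: 13.25
ee_pos: [0.5151, 0.2642, 0.0262]
tcp_rot: [[-0.379, 0.925, 0.004], [0.925, 0.379, -0.012], [-0.013, -0.001, -1.0]]
force: [0.9, -15.3, 8.3]
grip_width: 0.0161
grasp_force: 30.0
```

```bash
python3 -m inch '[[[0,0,0],[-0.00038,0.00092,0],0],[[0,0,0],[0,0,0],0],[[0,0,0],[0,0,0],0]]' && python3 -m inch '[[[0,0,0],[-0.00038,0.00092,0],0],[[0,0,0],[0,0,0],0],[[0,0,0],[0,0,0],0]]'
python3 - <<'E'
from h import *
np.set_printoptions(precision=4,suppress=True)
o=monitor.get_obs(); t=o['ee_pos']; R=o['tcp_rot']
d=snap('wrist'); cv2.imwrite('pics/w4.png',cv2.resize(d['img'][80:230,170:390],None,fx=3.5,fy=3.5)[:,:,::-1])
P=px2w(d,np.ones(d['depth'].shape,bool)); a=np.deg2rad(22.35); Q=np.array([[np.cos(a),-np.sin(a)],[np.sin(a),np.cos(a)]])
L=(P[:,:2]-[.5068,.2424])@Q; z=P[:,2]
s=lambda m:(m.sum(),np.percentile(L[m],[1,50,99],axis=0),np.median(z[m]))
near=(abs(L[:,0]-.01)<.03)
print('housing',s(near&(abs(z-.026)<.002)&(L[:,1]>.08)))
print('block',s((abs(L[:,0]-.0)<.01)&(abs(z-.02)<.003)&(L[:,1]>.05)&(L[:,1]<.095)))
print('conn',s(near&(abs(z-.026)<.002)&(L[:,1]<.075)&(L[:,1]>.04)))
E
```

```text
time_s: 13.55
ee_pos: [0.515, 0.2643, 0.0262]
tcp_rot: [[-0.379, 0.925, 0.004], [0.925, 0.379, -0.014], [-0.014, -0.001, -1.0]]
force: [1.9, -17.9, 9.5]
grip_width: 0.0156
grasp_force: 30.0
time_s: 13.85
ee_pos: [0.515, 0.2643, 0.0264]
tcp_rot: [[-0.379, 0.925, 0.005], [0.925, 0.379, -0.015], [-0.016, -0.001, -1.0]]
force: [1.0, -18.9, 9.4]
grip_width: 0.0156
grasp_force: 30.0
housing (np.int64(3967), array([[-0.0194,  0.0851],
       [ 0.01  ,  0.092 ],
       [ 0.0394,  0.0987]]), np.float64(0.025928842870396013))
block (np.int64(2228), array([[-0.0098,  0.0503],
       [-0.0006,  0.0708],
       [ 0.0099,  0.0839]]), np.float64(0.02015354327689718))
conn (np.int64(1420), array([[-0.0051,  0.0517],
       [ 0.0164,  0.0557],
       [ 0.038 ,  0.0594]]), np.float64(0.025943871634405744))
```

View pics/w4.png

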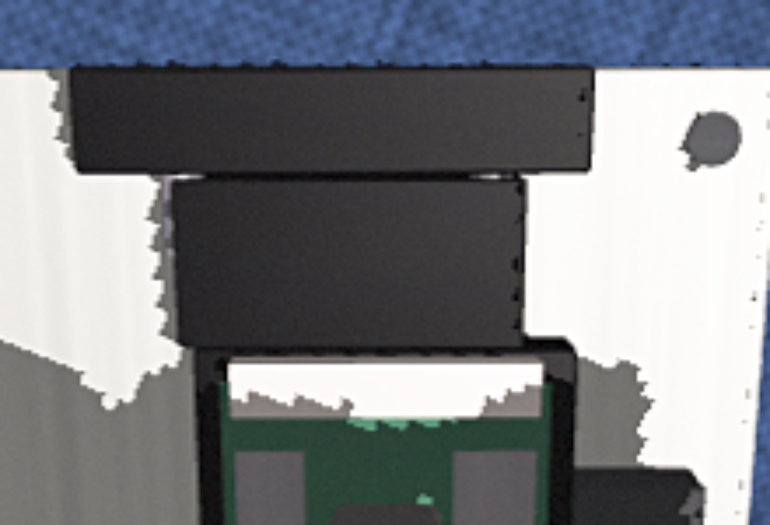

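The block is home: motion stopped and the force jumped, leaving only the 1 mm design gap to the housing (crop row 175). I'll press the rail a little more and take out the slight tilt.

```bash
python3 -m inch '[[[0.37,0.15,0],[0.00046,0.00019,0],0],[[0.37,0.15,0],[0.00046,0.00019,0],0],[[0,0,0],[0,0,0],0],[[0,0,0],[0,0,0],0],[[0,0,0],[0,0,0],0]]'
python3 -c "
from h import *
o=monitor.get_obs();print(o['force'],o['wrist_torque'],o['tcp_rot'].round(4) if hasattr(o['tcp_rot'],'round') else o['tcp_rot'])"
```

```text
time_s: 14.4
ee_pos: [0.515, 0.2643, 0.0258]
tcp_rot: [[-0.379, 0.925, -0.003], [0.925, 0.379, -0.003], [-0.002, -0.004, -1.0]]
force: [-0.3, -20.4, 9.0]
grip_width: 0.016
grasp_force: 30.0
[ -0.32576053 -20.41041361   9.00765952] [-3.85854867 -0.18434761  0.02215621] [[-0.3793  0.9253 -0.0025]
 [ 0.9253  0.3793 -0.0034]
 [-0.0022 -0.0036 -1.    ]]
```

```bash
python3 -m inch '[[[0,0,0],[0.00046,0.00019,0],0],[[0,0,0],[0,0,0],0],[[0,0,0],[0,0,0],0],[[0,0,0],[0,0,0],0],[[0,0,0],[0,0,0],0]]' && python3 -c "
from workcell import hand_in
print(hand_in())"
```

```text
time_s: 14.9
ee_pos: [0.515, 0.2642, 0.0259]
tcp_rot: [[-0.379, 0.925, -0.004], [0.925, 0.379, -0.004], [-0.002, -0.005, -1.0]]
force: [-1.0, -20.1, 10.7]
grip_width: 0.016
grasp_force: 30.0
the job is handed in; nothing more can be done
None
```

I handed the job in at 14.9 s with the long carrier flat in the nest, still gripped at 30 N, pressing the rail with about 8 N and the block, which is at its stop, with about 18 N by the wrist force; the hand-in gave no verdict.

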